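# Put the seasonings back in their holders

### The arm

A 7-joint arm with a two-finger parallel gripper is mounted at the origin on a cart in front of the work surface, level with it; the furniture and walls round the work are solid. World frame = base frame: x ahead of the robot, y to its left, z up, the work surface at z = 0. Lengths are in m, angles in rad, forces in N, time in s.
With the tool pointing down it reaches from about 0.375 to 0.925 m from the base axis. Payload 3.1 kg.
Tool frame: the origin (TCP) lies between the finger pads; the fingertips stand 17 mm ahead of it and the grasp point (between the pads) lies 2 mm behind it; z points along the fingers, y is the direction in which the jaws open and shut (so a half turn about z gives the same grasp; the last joint's range is limited). The gripper opens to 85 mm and grips with 20 to 120 N. Pads are 22 mm wide; open, the fingers measure 114 mm over their backs; the gripper's body (76 mm by 85 mm) begins 54 mm behind the grasp point. The pads swing forward as they close: fully open they stand 13 mm farther back than shut.
Start: joints at [1.091, 0.383, 0.044, 1.598, -0.018, 1.161, -0.05], TCP at [0.242, -0.603, 0.211] pointing down, gripper open.
Joint ranges: [-2.61, 2.61], [-0.41, 2.15], [-1.48, 1.57], [0, 2.5], [-1.57, 4.71], [0.05, 1.97], [-2.85, 2.85]. Speed limits (rad/s): [2.79, 2.79, 3.14, 3.14, 3.14, 3.14, 3.14].

### API

Orientations are given as a rotation vector (axis times angle).
In Python, from rig import telemetry, camera, job_done gives the robot as it stands.
- The arm moves only by the tool drive_tool, never from a script. Its argument "increments" is a list of rows, each a list of 3 entries, a list of its own where there are three numbers: the shift along the tool's x, y, z in cm, then the turn about the tool's z in degrees, then the finger opening in cm, from 0 to 8.54. In form: [[[dx, dy, dz], yaw, fingers], ...]. A call has 1 to 8 rows; each row shifts and turns the commanded pose from where the row before left it, along the tool's axes as they then stand; what a row does not reach is not made up. A row lasts 1/12 s, in which the tool goes at most 41.7 mm and 7.16 degrees, less where a joint would pass 70% of its speed; a pose out of reach is approached as far as the arm can. A call is refused whole if a number of a shift passes 4.17 or a number of a turn 7.16, either way. A call with a gripper value outside its range is refused whole. The fingers move at their own pace and stop on an object; "squeeze" is the grip in N (left out, the last holds). Time passes only in rows, so rows that do not move let the fingers close. It gives the time, the measured TCP pose, the force and the opening at its end, in the units of the state.
- telemetry.read_state(): the state, without advancing time (a new reading comes with each control period).
- camera(name): name is "scene" or "top" or "wrist"; returns a dict with "image" (384x512x3 uint8, red, green, blue), "intrinsics" (3x3 intrinsics, pixels), "rvec" (rotation vector, rad) and "tvec" (3), from world to camera coordinates, as OpenCV has them; the wrist camera has in their place "hand_eye" (4x4, takes a point from camera to tool coordinates, whose origin is the TCP and whose axes are the flange's). Camera axes: x right, y down, z forward; pixel columns grow to the right and rows downward; lengths in m; the calibration is good to about 2 mm. A picture is of the moment at which its call begins: read the wrist's pose just before it. There is no depth.
- job_done(): hands the job in, once; it reports no verdict.
The state is a dict: "clock": time; "joint_positions": joint angles; "joint_vel": joint speeds; "joint_torque": joint torques, N m; "position": TCP position; "orientation": TCP orientation; "ft_force": force on the tool from outside, world axes, zero at the start; "moment": the same for the moment, N m; "opening": finger opening in m.
Only numpy, scipy, OpenCV 4.12 (cv2) and the standard library are available. Lean on these libraries where they do the work, as an engineer would, in place of code of your own. Each camera call takes 0.05 s, during which the arm holds its last target. There are 200 camera calls.

### The job

Put the four seasonings back in their low wooden holders: the salt shaker in the small round holder, the spice jar (the one standing out on the worktop, not those along the wall) in the square one, the wooden pepper mill in the large round one and the white squeeze bottle in the long one. Each must stand upright with its foot flat on the floor of its recess, not up on the rim. Leave the clear red-capped sauce bottle and the food tin standing where they are.

Things in the scene. Friction and masses are not known exactly. Their poses are not given: they have to be found in the camera images.
- salt_shaker_mid (a point): Salt shaker: small round clear shaker with a domed grey cap, 44 mm across its foot, 90 mm tall; the body narrows towards the cap (34 mm across), which begins about 68 mm up. origin: its centre, half-way up; z is up along its axis. Loose, stands upright on the worktop.
- spice_jar_mid (a point): Spice jar: round glass jar with a dark brown screw cap and a paper label, 43 mm across, 96 mm tall; the cap is 43 mm across and takes the top 21 mm. It is the only spice jar among the loose things; the other jars stand along the wall at the back. origin: its centre, half-way up; z is up along its axis. Loose, stands upright on the worktop.
- pepper_mill_mid (a point): Pepper mill: turned brown wood, 58 mm across its foot, 170 mm tall; its rounded wooden head, 49 mm across at its widest, spans 123 to 159 mm above the foot and does not turn; a 12 mm metal knob stands on top. origin: its centre, half-way up; z is up along its axis. Loose, stands upright on the worktop.
- squeeze_bottle_mid (a point): White squeeze bottle: opaque white flattened bottle with a white cap, 49 mm (its x) by 80 mm (its y) at the foot, 185 mm tall; the round cap, 43 mm across, takes the top 24 mm and is fixed. origin: its centre, half-way up; z is up along its axis. Loose, stands upright on the worktop.
- sauce_bottle_mid (a point): Bystander, leave alone: clear flattened bottle with a red cap, 46 x 79 mm, 193 mm tall; origin: its centre, half-way up; z is up along its axis. Loose, stands upright on the worktop.
- food_tin_mid (a point): Bystander, leave alone: closed round food tin, 76 mm across, 110 mm tall; origin: its centre, half-way up; z is up along its axis. Loose, stands upright on the worktop.
- small_round_holder_floor (a point): Fixed to the worktop. Origin: centre of the recess floor, 6 mm above the worktop; the rim round it stands 8 mm above that floor (14 mm above the worktop). Round wooden holder, 74 mm across outside, recess 60 mm across. For the salt shaker.
- large_round_holder_floor (a point): Fixed to the worktop. Origin: centre of the recess floor, 6 mm above the worktop; the rim round it stands 8 mm above that floor (14 mm above the worktop). Round wooden holder, 96 mm across outside, recess 80 mm across. For the pepper mill.
- square_holder_floor (a point): Fixed to the worktop. Origin: centre of the recess floor, 6 mm above the worktop; the rim round it stands 8 mm above that floor (14 mm above the worktop). Square wooden holder, 76 x 76 mm outside, recess 60 x 60 mm. For the spice jar.
- long_holder_floor (a point): Fixed to the worktop. Origin: centre of the recess floor, 6 mm above the worktop; the rim round it stands 8 mm above that floor (14 mm above the worktop). Oblong wooden holder, 80 mm (its x) by 112 mm (its y) outside, recess 64 x 96 mm. For the squeeze bottle, its 80 mm breadth along the holder's y (either way round).

How it is judged:
By the outcome, as a careful person would: the job done as asked, in the order asked, and still so for the second after the job is handed in, with the robot touching nothing.
It also fails if it takes over 131 s, if anything falls off the work surface, if the arm or the gripper's body presses on something with over 40 N, if the wrist force passes 120 N, or if a joint passes its speed limit or range.

## Working session

There is one attempt and no reset: what is moved stays moved. The work goes in short steps, Python scripts to look and compute and a tool call to move; the robot and the scene stay as the last step left them, time stands still between calls to the robot, and variables do not carry over. Pictures are saved under pics/ and viewed, about 12 in all and at most 16, crops included, and the job is handed in when it is done.

Besides the shell and the picture viewer there is one more tool, called after ">>>" as a command line: name --argument value ..., lists and objects as JSON in quotes. drive_tool: Moves the arm, as the interface text tells. Its arguments: {"type":"object","properties":{"increments":{"type":"array","items":{"type":"array"}},"squeeze":{"type":"number"}},"required":["increments"]}

```bash
ls; mkdir -p pics; python3 - <<'E'
from rig import telemetry, camera
import cv2,numpy as np,pickle
s=telemetry.read_state();print({k:np.round(v,3) for k,v in s.items()})
d={}
for n in("scene","top","wrist"):
    c=camera(n);d[n]=c;cv2.imwrite(f"pics/{n}0.png",c["image"][:,:,::-1])
    print(n,{k:np.round(v,3).tolist() for k,v in c.items() if k!="image"})
pickle.dump(d,open("d0.pkl","wb"))
E
```

```text
pics
{'clock': np.float64(0.0), 'joint_positions': array([ 1.091,  0.384,  0.044,  1.6  , -0.018,  1.161, -0.05 ]), 'joint_vel': array([-0.001, -0.001,  0.002, -0.003, -0.001, -0.002, -0.001]), 'joint_torque': array([-1.0000e-03, -4.3346e+01,  1.0240e+00, -2.4951e+01,  1.1000e-02,
        1.1000e-02, -0.0000e+00]), 'position': array([ 0.242, -0.602,  0.21 ]), 'orientation': array([-3.082e+00, -5.960e-01,  1.000e-03]), 'ft_force': array([-0.255, -0.047, -0.678]), 'moment': array([-0.047,  0.024, -0.001]), 'opening': np.float64(0.086)}
scene {'intrinsics': [[401.129, 0.0, 249.363], [0.0, 401.129, 195.105], [0.0, 0.0, 1.0]], 'rvec': [0.939, -2.254, 1.287], 'tvec': [0.36, 0.253, 0.91]}
top {'intrinsics': [[349.408, 0.0, 257.328], [0.0, 349.408, 186.905], [0.0, 0.0, 1.0]], 'rvec': [2.166, -2.172, 0.156], 'tvec': [-0.002, 0.525, 1.146]}
wrist {'intrinsics': [[279.792, 0.0, 254.573], [0.0, 279.792, 188.908], [0.0, 0.0, 1.0]], 'hand_eye': [[0.001, -0.962, -0.273, 0.069], [1.0, 0.001, 0.0, 0.0], [0.0, -0.273, 0.962, -0.163], [0.0, 0.0, 0.0, 1.0]]}
```

View pics/top0.png

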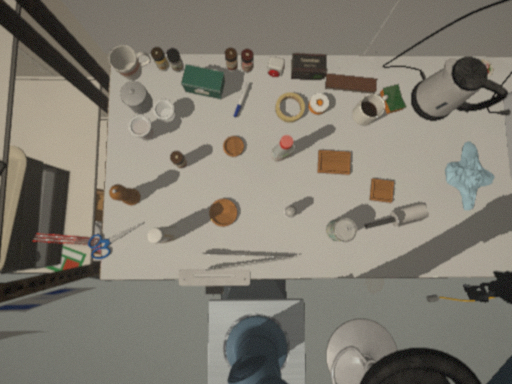

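View pics/scene0.png

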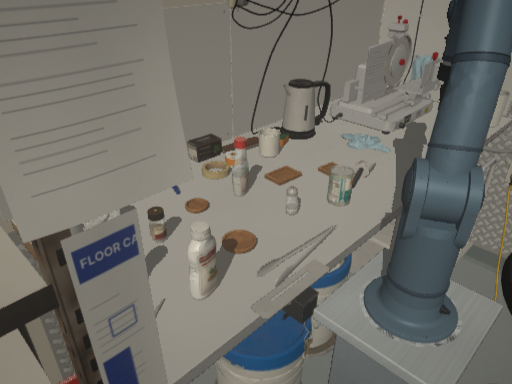

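The top view shows the holders: small round (234,146), large round (223,211), long (335,161) and square (382,190). It also shows salt (291,210), jar (177,158), mill (~118,190), squeeze bottle (155,235), sauce (285,145) and tin (340,229). I'll enlarge it to measure.

```bash
cat > h.py <<'E'
import cv2,numpy as np,pickle
from scipy.spatial.transform import Rotation as R
def cast(c,uv,z,pose=None):
    """pixels -> world points on plane z; pose=(p,rvec) for wrist"""
    uv=np.atleast_2d(np.array(uv,float))
    r=np.c_[uv,np.ones(len(uv))]@np.linalg.inv(c["intrinsics"]).T
    if "rvec" in c:
        M=R.from_rotvec(c["rvec"]).as_matrix();o=-M.T@c["tvec"];d=r@M
    else:
        T=np.array(c["hand_eye"]);W=R.from_rotvec(pose[1]).as_matrix()
        o=pose[0]+W@T[:3,3];d=r@(W@T[:3,:3]).T
    return o+d*((z-o[2])/d[:,2])[:,None]
def proj(c,P):
    return cv2.projectPoints(np.atleast_2d(np.array(P,float)),c["rvec"],c["tvec"],c["intrinsics"],None)[0][:,0]
E
python3 - <<'E'
from h import *
d=pickle.load(open("d0.pkl","rb"));t=d["top"];im=t["image"][:,:,::-1].copy()
crop=im[120:250,100:300]; cv2.imwrite("pics/t_a.png",cv2.resize(crop,None,fx=4,fy=4,interpolation=cv2.INTER_CUBIC))
s=d["scene"]["image"][:,:,::-1][180:310,130:330];cv2.imwrite("pics/s_a.png",cv2.resize(s,None,fx=4,fy=4,interpolation=cv2.INTER_CUBIC))
hsv=cv2.cvtColor(im,cv2.COLOR_BGR2HSV)
m=cv2.inRange(hsv,(3,90,50),(22,255,255))
n,l,st,ce=cv2.connectedComponentsWithStats(m)
for i in range(1,n):
    if st[i,4]>60:
        ct=max(cv2.findContours((l==i).astype('u1'),0,2)[0],key=cv2.contourArea)
        p=cast(t,ct[:,0],0.014)[:,:2].astype('f4');rc=cv2.minAreaRect(p)
        print(st[i],np.round(ce[i],1),np.round(rc[0],3),np.round(rc[1],3),round(rc[2],1))
print(proj(t,[[0,0,0],[.242,-.603,.211],[.5,0,0]]))
E
```

```text
[152  48  11  10  71] [156.6  52.9] [1.011 0.353] [0.034 0.035] 1.9
[226  49  10  11  90] [230.3  53.7] [1.007 0.091] [0.038 0.032] 0.4
[242  49  11  12  88] [246.8  54.6] [1.006 0.032] [0.042 0.036] 0.1
[326  74  50  18 639] [350.6  82.8] [ 0.902 -0.338] [0.179 0.05 ] 84.4
[276  93  29  29 322] [289.8 106.7] [ 0.812 -0.119] [0.098 0.103] 45.4
[385 101  17  13  61] [389.  108.6] [ 0.803 -0.478] [0.063 0.038] 62.4
[280 135  13  15 152] [285.9 142.1] [ 0.685 -0.104] [0.042 0.05 ] 89.1
[223 136  21  21 336] [233.1 145.9] [0.67 0.08] [0.071 0.069] 0.1
[318 150  33  25 741] [333.8 161.7] [ 0.615 -0.269] [0.113 0.081] 86.4
[171 152  11  11  92] [176.  157.1] [0.631 0.276] [0.035 0.034] 1.3
[370 179  24  24 493] [381.5 190.1] [ 0.516 -0.432] [0.079 0.075] 82.8
[109 185  31  20 397] [124.6 194.6] [0.503 0.447] [0.105 0.053] 70.3
[ 95 190   9  31 201] [ 99.1 204.3] [0.467 0.53 ] [0.101 0.024] 0.8
[210 199  27  27 602] [222.9 212.2] [0.442 0.113] [0.088 0.088] 0.2
[ 32 232  57  13 303] [ 57.9 238.2] [0.355 0.653] [0.183 0.036] 85.4
[ 63 259  16  12 133] [ 70.1 264.7] [0.271 0.613] [0.035 0.049] 3.3
[439 296  36   6  73] [458.  299.2] [ 0.15  -0.666] [0.118 0.01 ] 84.5
[[256.74961966 346.97434555]
 [473.09672722 279.1696749 ]
 [256.23131896 195.20546049]]
```

View pics/t_a.png

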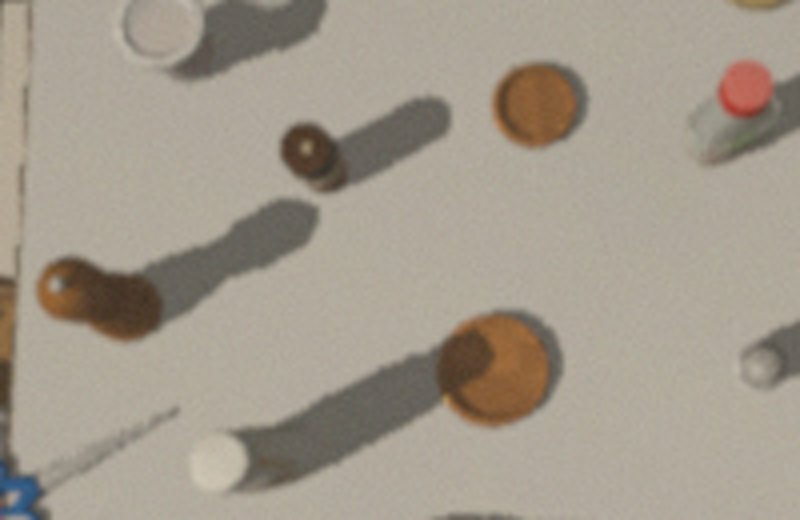

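View pics/s_a.png

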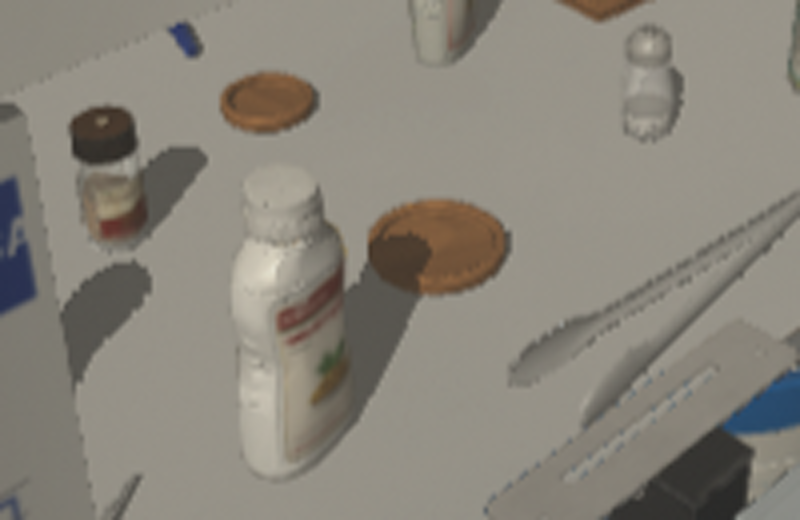

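```bash
cat >> h.py <<'E'
def pose():
    from rig import telemetry
    s=telemetry.read_state();M=R.from_rotvec(s["orientation"]).as_matrix()
    return s,np.array(s["position"]),M
def go(x,y,z):
    s,p,M=pose();print("t",round(float(s["clock"]),2),"pos",np.round(p,4),"yaw",np.round(np.degrees(np.arctan2(M[1,0],M[0,0])),2),"tool cm",np.round(M.T@(np.array([x,y,z])-p)*100,2),"open",round(float(s["opening"]),4),"F",np.round(s["ft_force"],1))
E
python3 - <<'E'
from h import *
d=pickle.load(open("d0.pkl","rb"));t=d["top"]
o=np.array([99.6,119.6])
for n,uv,z in (("salt",(763,363),.086),("jar",(309,150),.096),("mill",(70,288),.141),("squeeze",(219,462),.185),("sauce",(746,89),.193),("smallround",(537,104),.014),("largeround",(496,368),.014)):
    print(n,np.round(cast(t,np.array(uv)/4+o,z)[0],3))
t=d["top"];im=t["image"]
M=R.from_rotvec(t["rvec"]).as_matrix();print("cam",-M.T@t["tvec"])
go(.46,-.1,.25)
E
```

```text
salt [ 0.443 -0.107  0.086]
jar [0.614 0.256 0.096]
mill [0.498 0.424 0.141]
squeeze [0.368 0.296 0.185]
sauce [ 0.64  -0.085  0.193]
smallround [0.672 0.077 0.014]
largeround [0.443 0.111 0.014]
cam [0.38244749 0.02268342 1.20085501]
t 0.15 pos [ 0.2419 -0.6025  0.2102] yaw 21.88 tool cm [ 38.96 -38.51  -3.91] open 0.0856 F [-1.1 -0.5 -0.1]
```

>>> drive_tool --increments '[[[0, 0, 0], 7, 8.5], [[0, 0, 0], 7, 8.5], [[0, 0, 0], 7, 8.5], [[0, 0, 0], 0.9, 8.5]]'

```text
clock: 0.48
position: [0.2421, -0.6028, 0.2107]
orientation: [-3.141, 0.005, 0.001]
ft_force: [0.1, 0.5, -0.6]
opening: 0.0853
```

>>> drive_tool --increments '[[[2, -3.6, -0.5], 0, 8.5], [[2, -3.6, -0.5], 0, 8.5], [[2, -3.6, -0.5], 0, 8.5], [[2, -3.6, -0.5], 0, 8.5], [[2, -3.6, -0.5], 0, 8.5], [[2, -3.6, -0.5], 0, 8.5], [[2, -3.6, -0.5], 0, 8.5], [[2, -3.6, -0.5], 0, 8.5]]'

```text
clock: 1.15
position: [0.4027, -0.3133, 0.2515]
orientation: [3.141, 0.003, 0.0]
ft_force: [1.0, 0.2, -0.5]
opening: 0.085
```

>>> drive_tool --increments '[[[2, -3.6, 0], 0, 8.5], [[2, -3.6, 0], 0, 8.5], [[2, -3.6, 0], 0, 8.5], [[2, -3.6, 0], 0, 8.5], [[1, -3.6, 0], 0, 8.5], [[0, -3.2, 0], 0, 8.5], [[0, 0, 0], 0, 8.5], [[0, 0, 0], 0, 8.5]]'

```text
clock: 1.82
position: [0.4925, -0.1004, 0.2512]
orientation: [3.142, 0.013, -0.0]
ft_force: [-0.5, -1.1, 0.4]
opening: 0.0849
```

```bash
cat > w.py <<'E'
import sys
from h import *
from rig import camera
s,p,M=pose();c=camera("wrist");n=sys.argv[1]
cv2.imwrite(f"pics/{n}.png",c["image"][:,:,::-1]);pickle.dump((c,(p,s["orientation"])),open(n+".pkl","wb"));go(*p)
E
python3 w.py w1
```

```text
t 1.87 pos [ 0.4922 -0.1029  0.2512] yaw 0.19 tool cm [ 0.03 -0.25 -0.  ] open 0.0856 F [-0.8 -1.3 -0.5]
```

View pics/w1.png

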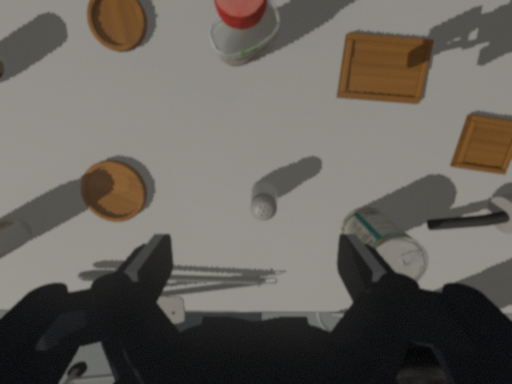

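The wrist view shows salt cap (263,207), large round (114,190), small round (117,20), long (385,67), square (486,143) and sauce cap (241,5).

```bash
python3 - <<'E'
from h import *
c,ps=pickle.load(open("w1.pkl","rb"))
hsv=cv2.cvtColor(c["image"],cv2.COLOR_RGB2HSV)
m=cv2.inRange(hsv,(5,90,20),(22,255,255));m[240:]=0
n,l,st,ce=cv2.connectedComponentsWithStats(m)
for i in range(1,n):
    if st[i,4]>300:
        ct=max(cv2.findContours((l==i).astype('u1'),0,2)[0],key=cv2.contourArea)
        p=cast(c,ct[:,0],0.014,ps)[:,:2].astype('f4');rc=cv2.minAreaRect(p)
        print(st[i],np.round(rc[0],4),np.round(rc[1],3),round(rc[2],1))
print("salt top",cast(c,[(263,206.5)],.088,ps), "foot", cast(c,[(265,192)],0.0,ps))
g=cv2.cvtColor(c["image"],cv2.COLOR_RGB2GRAY)[170:235,235:300]
cv2.imwrite("pics/saltcrop.png",cv2.resize(c["image"][170:235,235:300,::-1],None,fx=6,fy=6))
go(.443,-.107,.25)
E
```

```text
[  87    0   59   51 2508] [0.6632 0.0763] [0.057 0.073] 0.5
[ 338   33   95   70 5538] [ 0.6154 -0.271 ] [0.114 0.08 ] 86.2
[ 451  114   61   60 2827] [ 0.5168 -0.4307] [0.083 0.075] 82.5
[  81  160   65   61 3042] [0.4423 0.1096] [0.092 0.096] 19.4
salt top [[ 0.4466314  -0.11130382  0.088     ]] foot [[ 0.43928432 -0.11705786  0.        ]]
t 1.87 pos [ 0.4922 -0.1029  0.2512] yaw 0.19 tool cm [-4.92  0.39  0.12] open 0.0856 F [-0.8 -1.3 -0.5]
```

View pics/saltcrop.png

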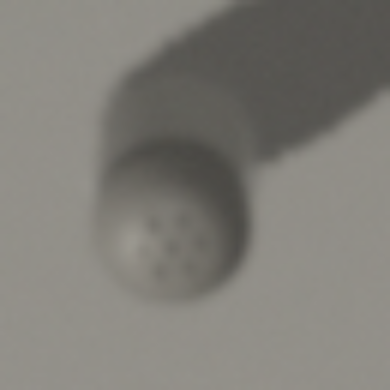

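Both views put the salt at about (0.443, -0.112). I'll grasp there.

>>> drive_tool --increments '[[[-2.4, 0.4, 3], 0, 8.5], [[-2.4, 0.4, 3], 0, 8.5], [[-0.1, 0.1, 4], 0, 8.5], [[0, 0, 4], 0, 8.5], [[0, 0, 3.2], 0, 8.5], [[0, 0, 1.5], 0, 8.5], [[0, 0, 0], 0, 8.5]]'

```text
clock: 2.45
position: [0.4385, -0.1138, 0.0603]
orientation: [-3.14, 0.005, 0.015]
ft_force: [-0.3, 0.3, 0.1]
opening: 0.085
```

>>> drive_tool --increments '[[[0, 0, 0], 0, 2], [[0, 0, 0], 0, 2], [[0, 0, 0], 0, 2], [[0, 0, 0], 0, 2], [[0, 0, 0], 0, 2], [[0, 0, 0], 0, 2], [[0, 0, 0], 0, 2], [[0, 0, 0], 0, 2]]' --squeeze 30

```text
clock: 3.12
position: [0.4465, -0.1126, 0.0668]
orientation: [3.14, -0.0, 0.009]
ft_force: [-0.5, 0.4, 8.9]
opening: 0.0198
```

```bash
python3 -c "
from h import *
go(.671,.077,.064+.006)"; python3 w.py w2
```

```text
t 3.12 pos [ 0.4465 -0.1126  0.0668] yaw -0.01 tool cm [ 22.45 -18.96  -0.21] open 0.0198 F [-0.5  0.4  8.9]
t 3.17 pos [ 0.4465 -0.1126  0.0668] yaw -0.0 tool cm [-0.  0.  0.] open 0.0197 F [-0.5  0.4  7.2]
```

View pics/w2.png

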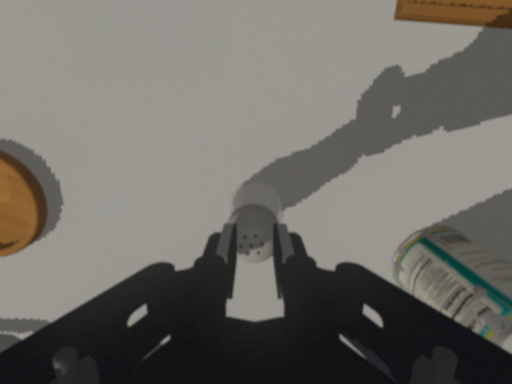

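```bash
python3 - <<'E'
from h import *
c,ps=pickle.load(open("w2.pkl","rb"))
print("holes z.09",cast(c,[(255,241)],.09,ps),"cap z.07",cast(c,[(255,232)],.072,ps),"foot top edge z0",cast(c,[(257,182)],0.004,ps),"foot L/R",cast(c,[(233,200),(281,200)],0.004,ps))
T=np.array(c["hand_eye"]);K=c["intrinsics"]
for P in [(0,0,-.002),(0,.01,-.002),(0,-.01,-.002),(0,.01,.017),(0,-.01,.017)]:
    q=T[:3,:3].T@(np.array(P)-T[:3,3]);print(P,(K@q/q[2])[:2])
E
```

```text
holes z.09 [[ 0.44619242 -0.11291638  0.09      ]] cap z.07 [[ 0.44342734 -0.11296539  0.072     ]] foot top edge z0 [[ 0.45794372 -0.11479401  0.004     ]] foot L/R [[ 0.4421965  -0.09447596  0.004     ]
 [ 0.44220378 -0.13520603  0.004     ]]
(0, 0, -0.002) [254.37437486 225.32327448]
(0, 0.01, -0.002) [270.47286605 225.33352001]
(0, -0.01, -0.002) [238.27574511 225.31302887]
(0, 0.01, 0.017) [268.96276288 214.30841786]
(0, -0.01, 0.017) [239.82944993 214.28979076]
```

>>> drive_tool --increments '[[[0, 0, 0], 0, 0.8], [[0, 0, 0], 0, 0.8], [[0, 0, 0], 0, 0.8], [[0, 0, -0.5], 0, 0.8], [[0, 0, -1], 0, 0.8], [[0, 0, -1.5], 0, 0.8], [[0, 0, -2], 0, 0.8], [[0, 0, 0], 0, 0.8]]' --squeeze 40

```text
clock: 3.83
position: [0.4461, -0.1129, 0.1179]
orientation: [3.14, -0.001, 0.01]
ft_force: [0.5, -1.0, -0.1]
opening: 0.008
```

```bash
python3 w.py w3; python3 - <<'E'
import cv2
im=cv2.imread("pics/w3.png")[100:330,130:390];cv2.imwrite("pics/w3c.png",cv2.resize(im,None,fx=2,fy=2))
E
```

```text
t 3.88 pos [ 0.4452 -0.1127  0.1165] yaw -0.03 tool cm [ 0.09  0.01 -0.14] open 0.0078 F [ 0.1 -0.6 -0.1]
```

View pics/w3c.png

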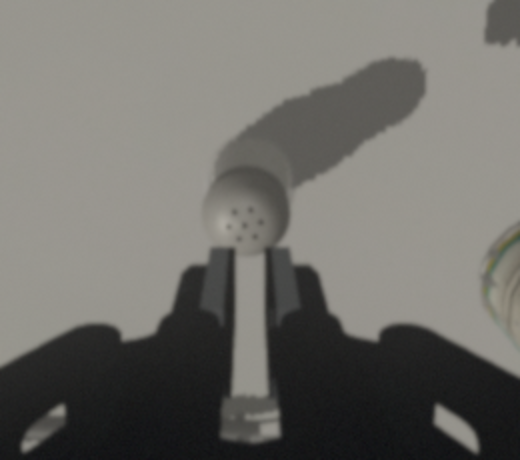

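The fingers slipped off the cap. Their image scale suggests the tips are shorter than stated, so I'll check in the scene view.

```bash
python3 - <<'E'
from h import *
from rig import camera
s,p,M=pose();c=camera("scene");im=c["image"][:,:,::-1].copy()
P=[p+M@np.array([0,0,z]) for z in (.017,-.002,-.03,-.056)]+[[.444,-.113,0],[.444,-.113,.09]]
q=proj(c,P);print(np.round(q,1))
u,v=q[0].astype(int);x0,y0=u-60,v-70
cr=cv2.resize(im[y0:y0+120,x0:x0+120],None,fx=5,fy=5,interpolation=cv2.INTER_CUBIC)
for k,a in enumerate(q):
    b=((a-[x0,y0]+.5)*5).astype(int);cv2.circle(cr,tuple(map(int,b)),4,((0,0,255) if k<4 else (0,255,0)),1)
cv2.imwrite("pics/sc2.png",cr)
E
```

```text
[[291.5 183.7]
 [291.9 178.1]
 [292.5 169.7]
 [293.  161.7]
 [290.1 211.8]
 [291.7 186.6]]
```

View pics/sc2.png

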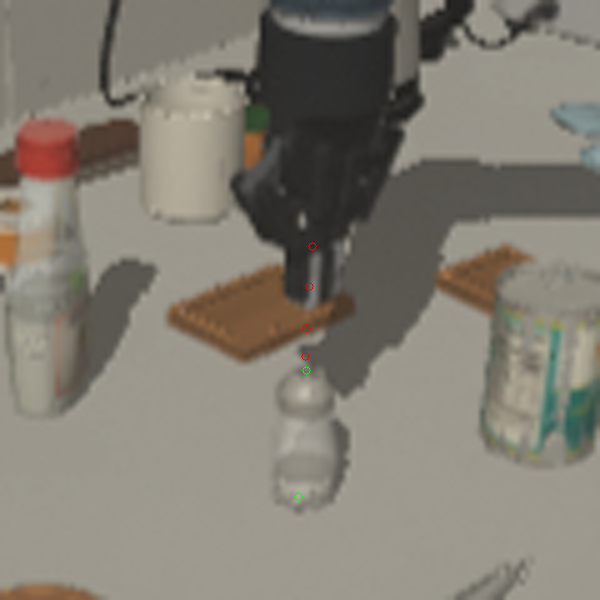

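The scene view confirms it: the real fingertips are about 35 mm shorter than stated, at tool z ≈ -0.018. That puts the grasp point about 36 mm above the reported TCP, and I'll use that from here on. The shaker is still standing.

```bash
python3 - <<'E'
from h import *
c,ps=pickle.load(open("w3.pkl","rb"))
a=cast(c,[(253,212)],.09,ps)[0];print(a, cast(c,[(253,205)],.075,ps)[0]);go(a[0],a[1],.030)
E
```

```text
[ 0.44382414 -0.11190472  0.09      ] [ 0.44408692 -0.11184933  0.075     ]
t 3.93 pos [ 0.4439 -0.1125  0.1153] yaw -0.03 tool cm [-0.03 -0.07  8.53] open 0.0081 F [ 0.6 -0.6 -0.2]
```

>>> drive_tool --increments '[[[0, 0, 0], 0, 7], [[0, 0, 0], 0, 7], [[0, 0, 0], 0, 7], [[0, 0, 0], 0, 7]]'

```text
clock: 4.27
position: [0.4426, -0.1121, 0.1135]
orientation: [-3.141, 0.001, 0.003]
ft_force: [0.2, -0.7, -0.5]
opening: 0.056
```

>>> drive_tool --increments '[[[0, 0, 1], 0, 7], [[0.1, 0, 2.5], 0, 7], [[0, 0, 2.5], 0, 7], [[0, 0, 1.7], 0, 7], [[0, 0, 0.7], 0, 7], [[0, 0, 0], 0, 7], [[0, 0, 0], 0, 7]]'

```text
clock: 4.85
position: [0.4443, -0.1121, 0.03]
orientation: [-3.141, 0.0, 0.001]
ft_force: [0.7, 0.3, -0.5]
opening: 0.07
```

>>> drive_tool --increments '[[[0, 0, 0], 0, 2], [[0, 0, 0], 0, 2], [[0, 0, 0], 0, 2], [[0, 0, 0], 0, 2], [[0, 0, 0], 0, 2], [[0, 0, 0], 0, 2]]' --squeeze 30

```text
clock: 5.35
position: [0.4458, -0.1125, 0.0317]
orientation: [3.141, -0.001, 0.004]
ft_force: [0.0, 0.5, 6.5]
opening: 0.0333
```

>>> drive_tool --increments '[[[0, 0, -0.5], 0, 2], [[0, 0, -1.5], 0, 2], [[0, 0, -2.5], 0, 2], [[0, -1, -2.5], 0, 2], [[0, -3.5, 0], 0, 2], [[0, -3.5, 0], 0, 2], [[1, -3.5, 0], 0, 2], [[2, -3.5, 0], 0, 2]]'

```text
clock: 6.02
position: [0.4716, 0.0381, 0.1]
orientation: [3.14, -0.002, -0.005]
ft_force: [0.9, -0.9, -0.9]
opening: 0.033
```

>>> drive_tool --increments '[[[3, -3.0, 0], 0, 2], [[3.5, -0.9, 0], 0, 2], [[3.5, 0, 0], 0, 2], [[3.5, 0, 0], 0, 2], [[2.5, 0, 0], 0, 2], [[1, 0, 0], 0, 2], [[0, 0, 0], 0, 2]]'

```text
clock: 6.6
position: [0.6464, 0.0755, 0.1]
orientation: [-3.141, 0.003, -0.003]
ft_force: [0.4, -0.1, -1.5]
opening: 0.0334
```

```bash
python3 w.py w4;python3 -c "
from h import *
go(.672,.0775,.0385)
c,ps=pickle.load(open('w4.pkl','rb'))
hsv=cv2.cvtColor(c['image'],cv2.COLOR_RGB2HSV)
m=cv2.inRange(hsv,(5,90,20),(22,255,255))
n,l,st,ce=cv2.connectedComponentsWithStats(m)
for i in range(1,n):
    if st[i,4]>300:
        ct=max(cv2.findContours((l==i).astype('u1'),0,2)[0],key=cv2.contourArea)
        p=cast(c,ct[:,0],0.014,ps)[:,:2]
        print(st[i],p.min(0),p.max(0))
"
```

```text
t 6.65 pos [0.6442 0.0757 0.0997] yaw -0.07 tool cm [ 0.22  0.02 -0.03] open 0.0328 F [-0.5 -0.  -1.3]
t 6.65 pos [0.6442 0.0757 0.0997] yaw -0.07 tool cm [ 2.79 -0.18  6.12] open 0.0328 F [-0.5 -0.  -1.3]
[ 434    0   78   56 1948] [ 0.75824279 -0.13291866] [ 0.79743649 -0.06429481]
[ 212  120   80   77 4752] [0.63824572 0.04253484] [0.70704963 0.11392028]
[  0 244  21  46 650] [0.53831274 0.31075711] [0.58928076 0.33773462]
```

View pics/w4.png

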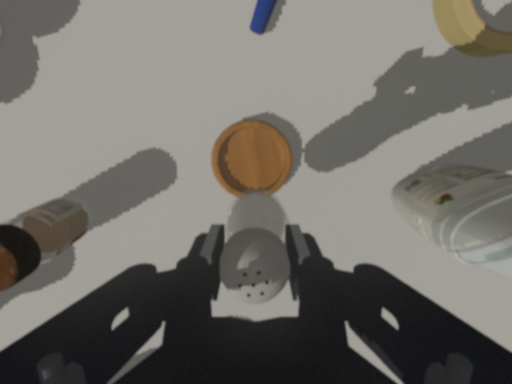

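>>> drive_tool --increments '[[[1.4, -0.1, 0], 0, 2], [[1.3, -0.1, 0], 0, 2], [[0, 0, 1.5], 0, 2], [[0, 0, 2], 0, 2], [[0, 0, 1.5], 0, 2], [[0, 0, 0.9], 0, 2], [[0, 0, 0.2], 0, 2], [[0, 0, 0], 0, 2]]'

```text
clock: 7.32
position: [0.6691, 0.0779, 0.0381]
orientation: [3.141, -0.0, -0.004]
ft_force: [0.4, -0.2, -0.5]
opening: 0.0329
```

```bash
python3 -c "
from h import *
go(.672,.078,.0377)"
```

```text
t 7.32 pos [0.6691 0.0779 0.0381] yaw -0.0 tool cm [ 0.29 -0.01  0.04] open 0.0329 F [ 0.4 -0.2 -0.5]
```

>>> drive_tool --increments '[[[0.2, 0, 0.1], 0, 2], [[0, 0, 0.1], 0, 2], [[0, 0, 0], 0, 2], [[0, 0, 0], 0, 8], [[0, 0, 0], 0, 8], [[0, 0, 0], 0, 8], [[0, 0, 0], 0, 8]]'

```text
clock: 7.9
position: [0.6731, 0.078, 0.0372]
orientation: [-3.142, 0.001, -0.001]
ft_force: [0.5, -0.8, -0.1]
opening: 0.0793
```

>>> drive_tool --increments '[[[0, 0, -1], 0, 8], [[0, 0, -2.5], 0, 8], [[0, 0, -3.5], 0, 8], [[0, 0, -3.5], 0, 8], [[-1, -3, -3], 0, 8.5], [[-1, -4, -1], 0, 8.5], [[0, -4, 0], 0, 8.5], [[0, -3, 0], 0, 8.5]]'

```text
clock: 8.57
position: [0.6536, 0.221, 0.1845]
orientation: [-3.137, -0.003, -0.007]
ft_force: [-0.1, 0.5, -0.2]
opening: 0.0852
```

>>> drive_tool --increments '[[[0, -2, 0], 0, 8.5], [[0, 0, 0], 0, 8.5], [[0, 0, 0], 0, 8.5]]'

```text
clock: 8.82
position: [0.6528, 0.2389, 0.1815]
orientation: [-3.14, -0.006, -0.001]
ft_force: [0.3, -1.0, 0.0]
opening: 0.0849
```

```bash
python3 w.py w5
```

```text
t 8.87 pos [0.6537 0.2358 0.1812] yaw 0.02 tool cm [-0.09 -0.3  -0.03] open 0.085 F [-0.3  0.4  0.2]
```

View pics/w5.png

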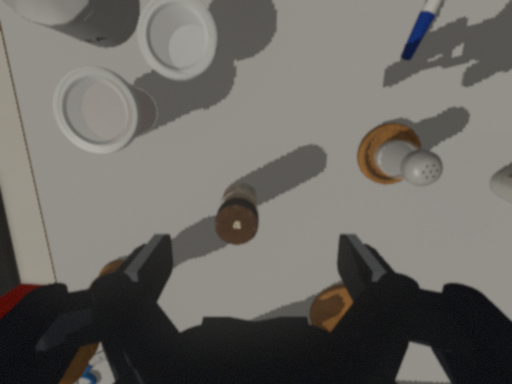

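The salt stands in its holder at (390,155) and the jar cap is at (237,223).

```bash
python3 - <<'E'
from h import *
c,ps=pickle.load(open("w5.pkl","rb"))
hsv=cv2.cvtColor(c["image"],cv2.COLOR_RGB2HSV)
m=cv2.inRange(hsv,(0,60,20),(20,255,140));n,l,st,ce=cv2.connectedComponentsWithStats(m)
i=l[228,232] or l[215,237];print(st[i],ce[i])
a=cast(c,[(237,224)],.096,ps)[0];print(a,"foot",cast(c,[(240,190)],.01,ps)[0]);go(a[0],a[1],.036)
E
```

```text
[ 216  204   42   40 1301] [235.92006149 223.50807071]
[0.6164885  0.25549719 0.096     ] foot [0.62561568 0.25695265 0.01      ]
t 8.87 pos [0.6537 0.2358 0.1812] yaw 0.02 tool cm [-3.73 -1.98 14.52] open 0.085 F [-0.3  0.4  0.2]
```

>>> drive_tool --increments '[[[-2, -1, 1.5], 0, 8.5], [[-1.9, -1, 3], 0, 8.5], [[0, 0, 3], 0, 8.5], [[0, 0, 3.2], 0, 8.5], [[0, 0, 2.5], 0, 8.5], [[0, 0, 1.4], 0, 8.5], [[0, 0, 0], 0, 8.5], [[0, 0, 0], 0, 8.5]]'

```text
clock: 9.53
position: [0.6152, 0.2541, 0.0345]
orientation: [3.14, -0.004, -0.001]
ft_force: [0.8, -0.0, 0.5]
opening: 0.0851
```

>>> drive_tool --increments '[[[0, 0, 0], 0, 3], [[0, 0, 0], 0, 3], [[0, 0, 0], 0, 3], [[0, 0, 0], 0, 3], [[0, 0, 0], 0, 3], [[0, 0, 0], 0, 3]]' --squeeze 40

```text
clock: 10.03
position: [0.6161, 0.2569, 0.0369]
orientation: [-3.14, 0.0, -0.005]
ft_force: [0.1, -0.0, 5.6]
opening: 0.0422
```

>>> drive_tool --increments '[[[0, 0, -0.5], 0, 3], [[0, 0, -2], 0, 3], [[0, 0, -4], 0, 3], [[0, 0, -4], 0, 3], [[0, 0, -4], 0, 3], [[0, 0, -4], 0, 3], [[-0.5, 1.5, -2], 0, 3], [[-0.5, 3.5, 0], 0, 3]]'

```text
clock: 10.7
position: [0.606, 0.2157, 0.2476]
orientation: [-3.131, -0.016, -0.018]
ft_force: [0.4, 1.6, 0.4]
opening: 0.0416
```

>>> drive_tool --increments '[[[-0.6, 4, 0], 0, 3], [[-0.6, 4, 0], 0, 3], [[-0.6, 4, 0], 0, 3], [[-0.6, 4, 0], 0, 3], [[-0.6, 4, 0], 0, 3], [[-0.6, 4, 0], 0, 3], [[-0.6, 4, 0], 0, 3], [[-0.6, 4, 0], 0, 3]]'

```text
clock: 11.37
position: [0.555, -0.1155, 0.2393]
orientation: [-3.141, 0.0, 0.002]
ft_force: [0.4, -0.9, -1.6]
opening: 0.0418
```

>>> drive_tool --increments '[[[-0.6, 4, 0], 0, 3], [[-0.6, 4, 0], 0, 3], [[-0.6, 4, 0], 0, 3], [[-0.6, 4, 0], 0, 3], [[-0.6, 4, 0], 0, 3], [[-0.6, 4, 0], 0, 3], [[0, 4, 0], 0, 3], [[0, 2, 0], 0, 3]]'

```text
clock: 12.03
position: [0.5164, -0.4209, 0.2388]
orientation: [3.138, -0.012, -0.005]
ft_force: [-1.1, -1.3, -0.6]
opening: 0.0422
```

>>> drive_tool --increments '[[[0, 0, 0], 0, 3], [[0, 0, 0], 0, 3]]'

```text
clock: 12.2
position: [0.5186, -0.4154, 0.2385]
orientation: [-3.14, 0.007, 0.003]
ft_force: [0.4, 0.1, 0.2]
opening: 0.0415
```

```bash
python3 w.py w6;python3 -c "
from h import *
go(.5165,-.4315,.0425)
c,ps=pickle.load(open('w6.pkl','rb'))
hsv=cv2.cvtColor(c['image'],cv2.COLOR_RGB2HSV)
m=cv2.inRange(hsv,(5,90,20),(22,255,255));m[290:]=0
n,l,st,ce=cv2.connectedComponentsWithStats(m)
for i in range(1,n):
    if st[i,4]>300:
        ct=max(cv2.findContours((l==i).astype('u1'),0,2)[0],key=cv2.contourArea)
        print(st[i],cv2.minAreaRect(cast(c,ct[:,0],0.014,ps)[:,:2].astype('f4')))
"
```

```text
t 12.25 pos [ 0.5199 -0.413   0.2387] yaw -0.04 tool cm [-0.13  0.25  0.02] open 0.0423 F [-0.4  0.8 -1.6]
t 12.25 pos [ 0.5199 -0.413   0.2387] yaw -0.04 tool cm [-0.31  1.9  19.61] open 0.0423 F [-0.4  0.8 -1.6]
[ 101   53   88   68 5442] ((0.6157587170600891, -0.2731298804283142), (0.1111968383193016, 0.07836854457855225), 86.22248840332031)
[ 241  132   59   59 2625] ((0.5167914628982544, -0.4353780150413513), (0.0742659717798233, 0.07451210916042328), 82.3368148803711)
[ 207  234   97   56 4013] ((0.35834982991218567, -0.41511034965515137), (0.15322838723659515, 0.09621475636959076), 89.8440933227539)
```

View pics/w6.png

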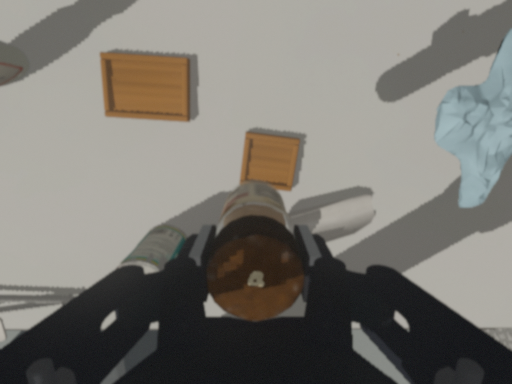

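```bash
python3 -c "
from h import *
c,ps=pickle.load(open('w6.pkl','rb'))
print(cast(c,[(370,198),(345,200),(310,215),(340,235)],.035,ps))
go(.517,-.4335,.043)
"
```

```text
[[ 0.46975264 -0.57365539  0.035     ]
 [ 0.46697382 -0.53957216  0.035     ]
 [ 0.44505246 -0.49251569  0.035     ]
 [ 0.41437502 -0.53691044  0.035     ]]
t 12.25 pos [ 0.5199 -0.413   0.2387] yaw -0.04 tool cm [-0.26  2.1  19.56] open 0.0423 F [-0.4  0.8 -1.6]
```

>>> drive_tool --increments '[[[-0.3, 1, 0], 0, 3], [[0, 1, 2], 0, 3], [[0, 0, 4], 0, 3], [[0, 0, 4], 0, 3], [[0, 0, 3], 0, 3], [[0, 0, 1], 0, 3], [[0, 0, 0], 0, 3], [[0, 0, 0], 0, 3]]'

```text
clock: 12.92
position: [0.5183, -0.4333, 0.1006]
orientation: [3.142, 0.002, 0.001]
ft_force: [1.3, 1.0, -0.6]
opening: 0.0417
```

```bash
python3 -c "
from h import *
go(.517,-.4335,.043)
"
```

```text
t 12.92 pos [ 0.5183 -0.4333  0.1006] yaw 0.07 tool cm [-0.14  0.02  5.76] open 0.0417 F [ 1.3  1.  -0.6]
```

Position noise is about 2 mm, so I'll go down the rest.

>>> drive_tool --increments '[[[-0.1, 0, 1.5], 0, 3], [[0, 0, 2], 0, 3], [[0, 0, 1.3], 0, 3], [[0, 0, 0.7], 0, 3], [[0, 0, 0.2], 0, 3], [[0, 0, 0], 0, 3], [[0, 0, 0], 0, 3]]'

```text
clock: 13.5
position: [0.5179, -0.4344, 0.0448]
orientation: [3.14, -0.0, 0.004]
ft_force: [0.1, 0.5, 1.6]
opening: 0.0422
```

```bash
python3 -c "
from h import *
go(.517,-.4335,.043)
"
```

```text
t 13.5 pos [ 0.5179 -0.4344  0.0448] yaw -0.01 tool cm [-0.09 -0.09  0.18] open 0.0422 F [0.1 0.5 1.6]
```

>>> drive_tool --increments '[[[0, 0, 0.2], 0, 3], [[0, 0, 0], 0, 3], [[0, 0, 0], 0, 7.5], [[0, 0, 0], 0, 7.5], [[0, 0, 0], 0, 7.5], [[0, 0, 0], 0, 7.5]]'

```text
clock: 14.0
position: [0.5162, -0.4341, 0.0406]
orientation: [3.141, -0.001, -0.0]
ft_force: [-0.2, -0.2, -0.1]
opening: 0.0749
```

>>> drive_tool --increments '[[[0, 0, -1], 0, 7.5], [[0, 0, -3], 0, 7.5], [[0, 0, -4], 0, 7.5], [[0, 0, -4], 0, 7.5], [[0, 0, -4], 0, 7.5], [[0, -2, -3], 0, 8.5], [[0, -4, 0], 0, 8.5], [[0, -4, 0], 0, 8.5]]'

```text
clock: 14.67
position: [0.5176, -0.3364, 0.2354]
orientation: [3.137, -0.009, 0.011]
ft_force: [-0.4, 1.4, -0.5]
opening: 0.0849
```

>>> drive_tool --increments '[[[0, -4.1, 0], 0, 8.5], [[0, -4.1, 0], 0, 8.5], [[0, -4.1, 0], 0, 8.5], [[0, -4.1, 0], 0, 8.5], [[0, -4.1, 0], 0, 8.5], [[0, -4.1, 0], 0, 8.5], [[0, -4.1, 0], 0, 8.5], [[0, -4.1, 0], 0, 8.5]]'

```text
clock: 15.33
position: [0.5162, -0.0041, 0.2316]
orientation: [3.141, -0.001, 0.002]
ft_force: [1.5, 0.1, 0.0]
opening: 0.0849
```

>>> drive_tool --increments '[[[0, -4.1, 0], 0, 8.5], [[0, -4.1, 0], 0, 8.5], [[0, -4.1, 0], 0, 8.5], [[0, -4.1, 0], 0, 8.5], [[0, -4.1, 0], 0, 8.5], [[0, -4.1, 0], 0, 8.5], [[0, -4.1, 0], 0, 8.5], [[0, -4, 0], 0, 8.5]]'

```text
clock: 16.0
position: [0.5165, 0.323, 0.2315]
orientation: [-3.142, 0.001, -0.002]
ft_force: [1.3, 0.0, -0.2]
opening: 0.0849
```

>>> drive_tool --increments '[[[1.5, -3, 0], 0, 8.5], [[1, -1, 0], 0, 8.5], [[0, 0, 0], 0, 8.5], [[0, 0, 0], 0, 8.5]]'

```text
clock: 16.33
position: [0.5416, 0.3612, 0.2307]
orientation: [3.141, 0.0, -0.001]
ft_force: [0.0, 0.0, 0.5]
opening: 0.0845
```

```bash
python3 w.py w7
```

```text
t 16.38 pos [0.5417 0.3599 0.2306] yaw -0.08 tool cm [-0.01 -0.13 -0.01] open 0.085 F [ 1.1 -0.4 -0.2]
```

View pics/w7.png

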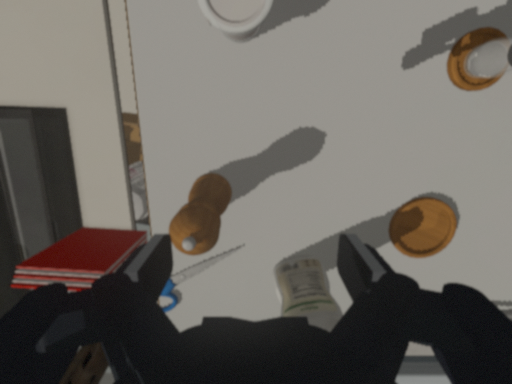

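The view shows mill head (195,229), knob (189,243), foot near (211,195), large holder (423,226) and squeeze bottle (~305,285).

```bash
python3 - <<'E'
from h import *
c,ps=pickle.load(open("w7.pkl","rb"))
for n,uv,z in(("knob",(189,243),.165),("head",(195,228),.141),("foot",(211.5,195),.01)):print(n,cast(c,[uv],z,ps)[0])
hsv=cv2.cvtColor(c['image'],cv2.COLOR_RGB2HSV)
m=cv2.inRange(hsv,(5,90,20),(22,255,255));m[270:]=0
n,l,st,ce=cv2.connectedComponentsWithStats(m)
for i in range(1,n):
    if st[i,4]>1000:
        ct=max(cv2.findContours((l==i).astype('u1'),0,2)[0],key=cv2.contourArea)
        print(st[i],cv2.minAreaRect(cast(c,ct[:,0],0.014,ps)[:,:2].astype('f4')))
go(.4975,.4235,.102)
E
```

```text
knob [0.49527768 0.42001925 0.165     ]
head [0.49927757 0.4192993  0.141     ]
foot [0.49265522 0.42278181 0.01      ]
[ 447   27   59   63 1626] ((0.6707212924957275, 0.08688557893037796), (0.07125715166330338, 0.06741451472043991), 4.749872207641602)
[ 169  174   62   81 3004] ((0.4609639644622803, 0.4362945854663849), (0.07017531245946884, 0.13137826323509216), 57.44071960449219)
[ 389  197   68   61 3132] ((0.44398176670074463, 0.11437004804611206), (0.09760504215955734, 0.09359512478113174), 43.466678619384766)
t 16.38 pos [0.5417 0.3599 0.2306] yaw -0.08 tool cm [-4.42 -6.37 12.86] open 0.085 F [ 1.1 -0.4 -0.2]
```

>>> drive_tool --increments '[[[-1.5, -2, 0], 0, 8.5], [[-2, -3, 0], 0, 8.5], [[-1.1, -1.1, 0.5], 0, 8.5], [[0, 0, 2.5], 0, 8.5], [[0, 0, 3.5], 0, 8.5], [[0, 0, 3.5], 0, 8.5], [[0, 0, 2], 0, 8.5], [[0, 0, 0.6], 0, 8.5]]'

```text
clock: 17.05
position: [0.4938, 0.4166, 0.1001]
orientation: [3.134, -0.005, -0.009]
ft_force: [-0.7, -0.6, -0.6]
opening: 0.0852
```

>>> drive_tool --increments '[[[0, 0, 0], 0, 3.5], [[0, 0, 0], 0, 3.5], [[0, 0, 0], 0, 3.5], [[0, 0, 0], 0, 3.5], [[0, 0, 0], 0, 3.5], [[0, 0, 0], 0, 3.5]]' --squeeze 50

```text
clock: 17.55
position: [0.4979, 0.4233, 0.1081]
orientation: [-3.139, 0.002, -0.007]
ft_force: [0.2, -1.8, 6.0]
opening: 0.0463
```

>>> drive_tool --increments '[[[0, 0, -0.5], 0, 3.5], [[0, 0, -1.5], 0, 3.5], [[0.5, 0, -2.5], 0, 3.5], [[1.5, 1, -2.5], 0, 3.5], [[1, 3, -1], 0, 3.5], [[0, 4, 0], 0, 3.5], [[0, 4, 0], 0, 3.5], [[0, 4, 0], 0, 3.5]]'

```text
clock: 18.22
position: [0.5253, 0.2611, 0.1858]
orientation: [-3.141, -0.001, -0.001]
ft_force: [0.7, 0.0, -1.7]
opening: 0.046
```

>>> drive_tool --increments '[[[0, 4, 0], 0, 3.5], [[0, 4, 0], 0, 3.5], [[-2, 3.5, 0], 0, 3.5], [[-2.5, 2.5, 0], 0, 3.5], [[-2, 1, 0], 0, 3.5], [[0, 0, 0], 0, 3.5], [[0, 0, 0], 0, 3.5]]'

```text
clock: 18.8
position: [0.4596, 0.1114, 0.1852]
orientation: [3.141, -0.002, 0.001]
ft_force: [0.6, 1.0, -2.6]
opening: 0.046
```

```bash
python3 w.py w8; python3 - <<'E'
from h import *
c,ps=pickle.load(open("w8.pkl","rb"))
go(.445,.112,.114)
hsv=cv2.cvtColor(c['image'],cv2.COLOR_RGB2HSV)
m=cv2.inRange(hsv,(5,90,20),(22,255,255))
n,l,st,ce=cv2.connectedComponentsWithStats(m)
for i in range(1,n):
    if st[i,4]>700:
        ct=max(cv2.findContours((l==i).astype('u1'),0,2)[0],key=cv2.contourArea)
        print(st[i],cv2.minAreaRect(cast(c,ct[:,0],0.014,ps)[:,:2].astype('f4')))
E
```

```text
t 18.85 pos [0.4608 0.1127 0.1857] yaw 0.0 tool cm [-0.12  0.12  0.04] open 0.0461 F [-0.3  0.3 -1.3]
t 18.85 pos [0.4608 0.1127 0.1857] yaw 0.0 tool cm [-1.6   0.07  7.16] open 0.0461 F [-0.3  0.3 -1.3]
[  208   144    94   153 10174] ((0.3841155767440796, 0.1108824610710144), (0.12293922156095505, 0.21054379642009735), 88.84235382080078)
```

View pics/w8.png

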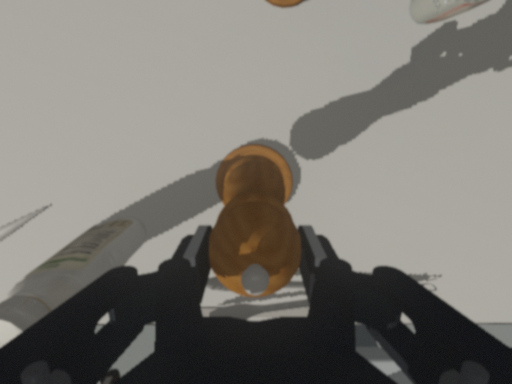

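```bash
python3 - <<'E'
from h import *
c,ps=pickle.load(open("w8.pkl","rb"))
a=cast(c,[(254,144.5),(216,185),(292.5,185)],.014,ps);print(a,"ctr x",a[0,0]-.048,"y",a[1:,1].mean())
b=cast(c,[(255,279)],.2475,ps)[0];print("knob",b, "mill-tcp",b[:2]-ps[0][:2]);go(.443,.112,.114)
E
```

```text
[[0.48890697 0.11184839 0.014     ]
 [0.43912616 0.15890804 0.014     ]
 [0.43903982 0.06428601 0.014     ]] ctr x 0.44090697481690116 y 0.1115970237291114
knob [0.46157491 0.11119018 0.2475    ] mill-tcp [ 0.00198617 -0.00025334]
t 18.85 pos [0.4608 0.1127 0.1857] yaw 0.0 tool cm [-1.8   0.07  7.16] open 0.0461 F [-0.3  0.3 -1.3]
```

>>> drive_tool --increments '[[[-1, 0, 0], 0, 3.5], [[-0.8, 0.1, 1], 0, 3.5], [[0, 0, 2], 0, 3.5], [[0, 0, 2], 0, 3.5], [[0, 0, 1.2], 0, 3.5], [[0, 0, 0.5], 0, 3.5], [[0, 0, 0.1], 0, 3.5], [[0, 0, 0], 0, 3.5]]'

```text
clock: 19.52
position: [0.4429, 0.1121, 0.1171]
orientation: [-3.141, -0.002, -0.0]
ft_force: [-0.1, -0.9, -1.3]
opening: 0.0459
```

```bash
python3 -c "
from h import *
go(.443,.112,.114)"
```

```text
t 19.52 pos [0.4429 0.1121 0.1171] yaw 0.06 tool cm [0.01 0.01 0.31] open 0.0459 F [-0.1 -0.9 -1.3]
```

>>> drive_tool --increments '[[[0, 0, 0.2], 0, 3.5], [[0, 0, 0.1], 0, 3.5], [[0, 0, 0], 0, 3.5], [[0, 0, 0], 0, 3.5]]'

```text
clock: 19.85
position: [0.443, 0.1112, 0.1143]
orientation: [-3.141, 0.001, -0.002]
ft_force: [-0.0, 1.0, -1.6]
opening: 0.0461
```

>>> drive_tool --increments '[[[0, 0, 0.1], 0, 3.5], [[0, 0, 0.1], 0, 3.5], [[0, 0, 0], 0, 3.5], [[0, 0, 0], 0, 3.5]]'

```text
clock: 20.18
position: [0.4452, 0.1112, 0.1141]
orientation: [-3.141, 0.001, -0.007]
ft_force: [-0.3, -1.8, 6.6]
opening: 0.0457
```

>>> drive_tool --increments '[[[0, 0, 0], 0, 8.5], [[0, 0, 0], 0, 8.5], [[0, 0, 0], 0, 8.5], [[0, 0, 0], 0, 8.5], [[0, 0, -1], 0, 8.5], [[0, 0, -3], 0, 8.5], [[0, 0, -4], 0, 8.5], [[0, 0, -4], 0, 8.5]]'

```text
clock: 20.85
position: [0.4411, 0.1111, 0.2327]
orientation: [-3.142, -0.0, 0.005]
ft_force: [0.9, 0.1, -0.6]
opening: 0.0851
```

>>> drive_tool --increments '[[[0, 0, -4], 0, 8.5], [[0, -2, -2], 0, 8.5], [[0, -4, 0], 0, 8.5], [[0, -4, 0], 0, 8.5], [[0, -4, 0], 0, 8.5], [[0, -2, 0], 0, 8.5], [[0, 0, 0], 0, 8.5], [[0, 0, 0], 0, 8.5]]'

```text
clock: 21.52
position: [0.4418, 0.2727, 0.2922]
orientation: [-3.141, -0.006, 0.0]
ft_force: [-0.3, -1.3, -0.7]
opening: 0.0847
```

```bash
python3 w.py w9
```

```text
t 21.57 pos [0.4425 0.2707 0.2919] yaw 0.02 tool cm [-0.07 -0.2  -0.03] open 0.0849 F [ 0.5 -1.  -0.7]
```

View pics/w9.png

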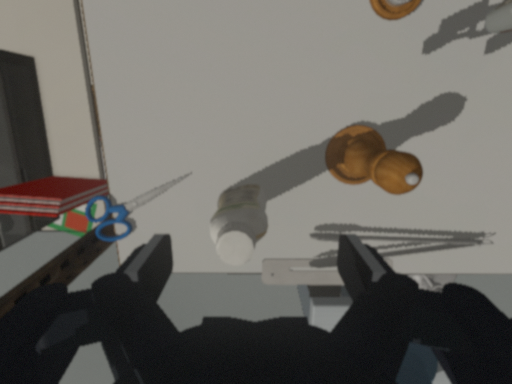

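The mill stands in its holder (foot near (357,153), head (398,172)). The squeeze cap is at (236,246) with the body running up to (240,190). I'll enlarge the bottle to get its yaw.

```bash
python3 - <<'E'
from h import *
c,ps=pickle.load(open("w9.pkl","rb"));im=c["image"][:,:,::-1]
a=cv2.resize(im[175:275,195:285],None,fx=6,fy=6,interpolation=cv2.INTER_CUBIC)
cv2.imwrite("pics/sq.png",cv2.convertScaleAbs(a,alpha=1.5,beta=-40))
for n,uv in(("cap",(236,246)),):print(cast(c,[uv],.185,ps)[0])
E
```

```text
[0.37091483 0.29210063 0.185     ]
```

View pics/sq.png

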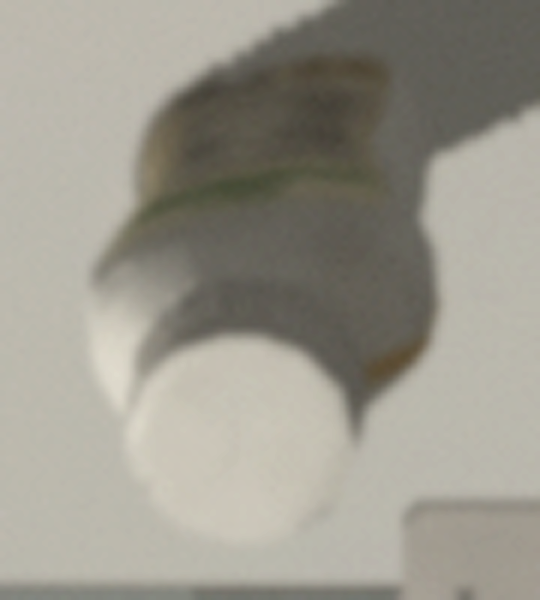

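```bash
python3 - <<'E'
from h import *
d=pickle.load(open("d0.pkl","rb"));s=d["scene"];c,ps=pickle.load(open("w9.pkl","rb"))
def A(p):v=p[1]-p[0];return np.round(p[:,:2],3).tolist(),np.degrees(np.arctan2(v[1],v[0])).round(1),np.linalg.norm(v).round(3)
o=np.array([129.6,179.6])
print("scene foot",A(cast(s,np.array([(290,476),(345,432)])/4+o,.003)),A(cast(s,np.array([(245,462),(285,477)])/4+o,.003)))
o=np.array([194.6,174.6])
f=lambda a,b,z:A(cast(c,np.array([a,b])/6+o,z,ps))
print("foot far",f((200,85),(385,60),.003)); print("shoulder",f((95,325),(432,300),.115),f((90,310),(438,290),.115))
m=(c["image"].min(2)>150)
print("cap",cast(c,[np.array((241,437))/6+o],.183,ps))
E
```

```text
scene foot ([[0.346, 0.318], [0.351, 0.272]], np.float64(-83.9), np.float64(0.046)) ([[0.373, 0.329], [0.347, 0.32]], np.float64(-160.7), np.float64(0.027))
foot far ([[0.383, 0.317], [0.39, 0.265]], np.float64(-81.8), np.float64(0.052))
shoulder ([[0.36, 0.33], [0.366, 0.257]], np.float64(-85.2), np.float64(0.074)) ([[0.363, 0.331], [0.368, 0.255]], np.float64(-86.2), np.float64(0.076))
cap [[0.36817028 0.29359303 0.183     ]]
```

>>> drive_tool --increments '[[[-2.5, -0.8, 0], 0, 8.5], [[-3, -1, 0], 0, 8.5], [[-1.9, -0.5, 1], 0, 8.5], [[0, 0, 3], 0, 8.5], [[0, 0, 4], 0, 8.5], [[0, 0, 3.5], 0, 8.5], [[0, 0, 2.5], 0, 8.5], [[0, 0, 1], 0, 8.5]]'

```text
clock: 22.23
position: [0.3669, 0.2894, 0.1379]
orientation: [3.136, -0.006, -0.009]
ft_force: [-0.4, 0.2, 0.7]
opening: 0.0849
```

>>> drive_tool --increments '[[[0, 0, 0], 0, 8.5], [[0, 0, 0], 0, 8.5]]'

```text
clock: 22.4
position: [0.3696, 0.2934, 0.1424]
orientation: [3.142, -0.004, 0.001]
ft_force: [-0.0, 0.1, 0.6]
opening: 0.0853
```

>>> drive_tool --increments '[[[0, 0, 0], 0, 3], [[0, 0, 0], 0, 3], [[0, 0, 0], 0, 3], [[0, 0, 0], 0, 3], [[0, 0, 0], 0, 3], [[0, 0, 0], 0, 3]]' --squeeze 60

```text
clock: 22.9
position: [0.3701, 0.2949, 0.1436]
orientation: [-3.141, 0.001, -0.005]
ft_force: [-0.6, -1.3, 6.3]
opening: 0.0415
```

>>> drive_tool --increments '[[[0, 0, -0.5], 0, 3], [[0, 0, -1.5], 0, 3], [[0, 0, -3], 0, 3], [[0, 0, -4], 0, 3], [[0, 0, -4], 0, 3], [[0.5, 0, -4], 0, 3], [[1, 0, -3.5], 0, 3], [[1, 0, -1.5], 0, 3]]'

```text
clock: 23.57
position: [0.3948, 0.296, 0.3675]
orientation: [-3.138, -0.001, -0.012]
ft_force: [1.3, 1.0, -1.3]
opening: 0.0418
```

>>> drive_tool --increments '[[[1, 1, 0], 0, 3], [[1, 2.5, 0], 0, 3], [[1, 3.5, 0], 0, 3], [[1, 3.5, 0], 0, 3], [[1, 3.5, 0], 0, 3], [[0, 3.5, 0], 0, 3], [[0, 3.5, 0], 0, 3], [[0, 3.5, 0], 0, 3]]'

```text
clock: 24.23
position: [0.4425, 0.0476, 0.3611]
orientation: [-3.141, -0.0, 0.002]
ft_force: [0.3, -1.3, -3.3]
opening: 0.0415
```

>>> drive_tool --increments '[[[0, 3.5, 0], 0, 3], [[0, 3.5, 0], 0, 3], [[0, 3.5, 0], 0, 3], [[0, 3.5, 0], 0, 3], [[0, 3.5, 0], 0, 3], [[0, 3.5, 0], 0, 3], [[0, 3.5, 0], 0, 3], [[0.5, 3, 0], 0, 3]]'

```text
clock: 24.9
position: [0.4464, -0.2284, 0.3611]
orientation: [3.142, -0.004, -0.003]
ft_force: [0.5, 0.3, -2.6]
opening: 0.0413
```

>>> drive_tool --increments '[[[1.5, 2, 0], 0, 3], [[2.5, 1.2, 0], 0, 3], [[3, 0, 0], 0, 3], [[2, 0, 0], 2, 3], [[0, 0, 0], 4, 3], [[0, 0, 0], 4, 3], [[0, 0, 0], 0, 3], [[0, 0, 0], 0, 3]]'

```text
clock: 25.57
position: [0.538, -0.2575, 0.3609]
orientation: [-3.129, 0.271, 0.003]
ft_force: [0.3, -0.3, -2.0]
opening: 0.0416
```

```bash
python3 w.py w10; python3 - <<'E'
from h import *
c,ps=pickle.load(open("w10.pkl","rb"))
go(.6155,-.272,.15)
hsv=cv2.cvtColor(c['image'],cv2.COLOR_RGB2HSV)
m=cv2.inRange(hsv,(5,90,20),(22,255,255))
n,l,st,ce=cv2.connectedComponentsWithStats(m)
for i in range(1,n):
    if st[i,4]>700:
        ct=max(cv2.findContours((l==i).astype('u1'),0,2)[0],key=cv2.contourArea)
        print(st[i],cv2.minAreaRect(cast(c,ct[:,0],0.014,ps)[:,:2].astype('f4')))
E
```

```text
t 25.62 pos [ 0.5379 -0.2576  0.3612] yaw -9.92 tool cm [ 0.01 -0.02  0.03] open 0.0412 F [ 0.   0.3 -1.8]
t 25.62 pos [ 0.5379 -0.2576  0.3612] yaw -9.92 tool cm [ 7.92  0.09 21.11] open 0.0412 F [ 0.   0.3 -1.8]
[ 222   76   67   53 2942] ((0.6158850193023682, -0.27258560061454773), (0.11000494658946991, 0.0780017152428627), 86.2352294921875)
[  35   85   71   43 1191] ((0.6693968772888184, 0.04589412361383438), (0.11783740669488907, 0.06962502002716064), 87.58414459228516)
[ 331  122   56   43 1445] ((0.5154436230659485, -0.4450930058956146), (0.09957502037286758, 0.07419124990701675), 82.24165344238281)
[  10  206   95   73 3091] ((0.4140178859233856, 0.17077980935573578), (0.09122050553560257, 0.23240432143211365), 24.877805709838867)
```

>>> drive_tool --increments '[[[1.5, 0, 0], 0, 3], [[3, 0, 0], 0, 3], [[2.7, 0, 0], 0, 3], [[1, 0, 2], 0, 3], [[0, 0, 4], 0, 3], [[0, 0, 4], 0, 3], [[0, 0, 4], 0, 3], [[0, 0, 3], 0, 3]]'

```text
clock: 26.28
position: [0.6169, -0.2715, 0.1878]
orientation: [-3.128, 0.272, 0.007]
ft_force: [-0.9, 1.4, -3.1]
opening: 0.0412
```

>>> drive_tool --increments '[[[0, 0, 1], 0, 3], [[0, 0, 0], 0, 3], [[0, 0, 0], 0, 3]]'

```text
clock: 26.53
position: [0.6197, -0.2725, 0.1828]
orientation: [3.129, -0.274, 0.002]
ft_force: [1.2, -0.9, -2.0]
opening: 0.0412
```

```bash
python3 w.py w11; python3 - <<'E'
from h import *
from rig import camera
go(.618,-.272,.15)
c,ps=pickle.load(open("w11.pkl","rb"));im=c["image"]
# ascii of white-bottle / wood mask in the wrist view around TCP column
hsv=cv2.cvtColor(im,cv2.COLOR_RGB2HSV)
w=cv2.inRange(hsv,(5,90,20),(22,255,255))>0
ys,xs=np.nonzero(w);print(xs.min(),xs.max(),ys.min(),ys.max())
for r in range(100,230,6):
    print(r,''.join('#' if w[r,x] else ('o' if hsv[r,x,2]>150 else '.') for x in range(180,340,2)))
E
```

```text
t 26.58 pos [ 0.621  -0.273   0.1848] yaw -10.02 tool cm [-0.15 -0.02  0.2 ] open 0.042 F [-0.   0.6 -1.5]
t 26.58 pos [ 0.621  -0.273   0.1848] yaw -10.02 tool cm [-0.33 -0.05  3.48] open 0.042 F [-0.   0.6 -1.5]
0 458 0 349
100 .....................oooooooooooooooooooooooooooooooooooooooo...................
106 ................oooooooooooooooooooooooooooooooooooooooooo......................
112 .............ooooooooooooooooooooooooooooooooooooooooo..........................
118 .........ooooooooooooooooooooooooooooooooooooooooo..............................
124 ......ooooooooooooooooooooooooooooooooooooooooo.................................
130 .....ooooooooooooooooooooooooooooooooooooo......................................
136 .oooooooooooooooooo...............................##########...................o
142 oooooooooooooo........######################################...............ooooo
148 ooooooooooooo###############################################...........ooooooooo
154 oooooooooooooo#######################.............##########.......ooooooooooooo
160 oooooooooooooo######
[... 295 characters left out ...]
#....ooooooooooooooo
184 oooooooooooooooo##................................................oooooooooooooo
190 ooooooooooooooooo#...............................................ooooooooooooooo
196 ooooooooooooooo................................................ooooooooooooooooo
202 ooooooooooooo...................................................oooooooooooooooo
208 oooooooooooo.....................................................ooooooooooooooo
214 ooooooooooooooooooo..............................................ooooooooooooooo
220 ooooooooooooooooooooo............................................ooooooooooooooo
226 ooooooooooo..........................o...........................ooooooooooooooo
```

>>> drive_tool --increments '[[[-0.2, 0, 0], 0, 3], [[0, 0, 1], 0, 3], [[0, 0, 1], 0, 3], [[0, 0, 0.6], 0, 3], [[0, 0, 0.3], 0, 3], [[0, 0, 0.1], 0, 3], [[0, 0, 0], 0, 3], [[0, 0, 0], 0, 3]]'

```text
clock: 27.25
position: [0.6173, -0.2717, 0.1519]
orientation: [-3.13, 0.274, -0.0]
ft_force: [0.6, 0.2, -0.7]
opening: 0.0414
```

>>> drive_tool --increments '[[[0, 0, 0.2], 0, 3], [[0, 0, 0.1], 0, 3], [[0, 0, 0], 0, 3], [[0, 0, 0], 0, 3]]'

```text
clock: 27.58
position: [0.6188, -0.2721, 0.1519]
orientation: [3.129, -0.274, 0.006]
ft_force: [-2.5, 1.2, 6.6]
opening: 0.0414
```

>>> drive_tool --increments '[[[0, 0, 0.1], 0, 3], [[0, 0, 0], 0, 3], [[0, 0, 0], 0, 3]]'

```text
clock: 27.83
position: [0.6193, -0.2721, 0.1519]
orientation: [3.129, -0.274, 0.008]
ft_force: [-1.9, 2.1, 10.2]
opening: 0.0417
```

```bash
python3 - <<'E'
from h import *
from rig import camera
Z=[]
for i in range(6):
    camera("top");s,p,M=pose();Z.append(np.r_[p,s["ft_force"]])
print(np.mean(Z,0).round(4),np.std(Z,0).round(4),M[:,2])
E
```

```text
[ 0.6193 -0.2721  0.1519 -2.2853  0.9356  9.8266] [0.     0.     0.     0.3669 0.2993 0.3694] [ 0.00474086 -0.00126966 -0.99998796]
```

>>> drive_tool --increments '[[[0, 0, -0.1], 0, 3], [[0, 0, 0], 0, 5], [[0, 0, 0], 0, 8.5], [[0, 0, 0], 0, 8.5], [[0, 0, 0], 0, 8.5], [[0, 0, 0], 0, 8.5]]'

```text
clock: 28.63
position: [0.617, -0.2718, 0.1482]
orientation: [-3.129, 0.274, 0.001]
ft_force: [-0.2, -0.1, -1.2]
opening: 0.0852
```

>>> drive_tool --increments '[[[0, 0, -1], 0, 8.5], [[0, 0, -3], 0, 8.5], [[0, 0, -4], 0, 8.5], [[0, 0, -4], 0, 8.5], [[-1, 0, -3], 0, 8.5], [[-3, 0, 0], 0, 8.5], [[-3, 0, 0], 0, 8.5], [[-3, 0, 0], 0, 8.5]]'

```text
clock: 29.3
position: [0.5185, -0.2543, 0.3006]
orientation: [3.129, -0.274, 0.004]
ft_force: [-0.6, -1.0, -0.9]
opening: 0.0848
```

>>> drive_tool --increments '[[[-3, 0, 0], 0, 8.5], [[-1, 0, 0], 0, 8.5], [[0, 0, 0], 0, 8.5], [[0, 0, 0], 0, 8.5]]'

```text
clock: 29.63
position: [0.4799, -0.2476, 0.2998]
orientation: [3.129, -0.275, 0.004]
ft_force: [0.7, -0.3, 0.4]
opening: 0.0847
```

```bash
python3 w.py w12; python3 - <<'E'
from h import *
from rig import camera
for n in("top","scene"):
    c=camera(n);cv2.imwrite(f"pics/{n}_end.png",c["image"][:,:,::-1]);pickle.dump(c,open(n+"_end.pkl","wb"))
c,ps=pickle.load(open("w12.pkl","rb"));im=c["image"];hsv=cv2.cvtColor(im,cv2.COLOR_RGB2HSV)
T=np.array(c["hand_eye"]);W=R.from_rotvec(ps[1]).as_matrix()
def pw(P):
    q=T[:3,:3].T@(W.T@(np.array(P)-ps[0])-T[:3,3]);return (c["intrinsics"]@q/q[2])[:2].round(1)
a=pw((.616,-.2725,.191));print("expect cap",a,"holder",pw((.616,-.2725,.014)))
w=cv2.inRange(hsv,(5,90,20),(22,255,255))>0
x0=int(a[0])-90;
for r in range(max(0,int(a[1])-120),min(384,int(a[1])+50),5):
    print(r,x0,''.join('#' if w[r,x] else '.-+o'[min(3,max(0,(int(hsv[r,x,2])-110)//25))] for x in range(max(0,x0),min(512,x0+190),2)))
E
```

```text
t 29.68 pos [ 0.4806 -0.2475  0.2995] yaw -9.99 tool cm [-0.07  0.03 -0.02] open 0.085 F [-0.6 -0.5 -0.4]
expect cap [255.3  27.1] holder [255.   61.3]
0 165 ----------......................-----------++++++----------------..............................
5 165 -----.......................-----------+++++++++++++----------.................................
10 165 --.......................------------++++++++++++++++------..................................--
15 165 ......................-------------+++++++++++++++++++--.................................------
20 165 ....................---------------++++++++++++++++++++--.............................---------
25 165 ...................---------------+++++++++++++++++++++--..........................------------
30 165 .................---------------++++++++++++++++++++++---.......................---------------
35 165 ..............-------------..-++++-++++++++++++++++++---.....................------------------
40 165 ............-------------###-++++++-++++++++++++++++---....................--------------------
45 165 ..........----------------##.+++++++---++++++++++++--..................------------------------
50 165 .......-------------------##.+++++++++------+----.............##.....--------------------------
55 165 ....----------------------###-++++++++++------..............####...----------------------------
60 165 .--------------------------###--++++++------.-..............####...----------------------------
65 165 ---------------------------#####---.-------...............######....---------------------------
70 165 ---------------------------#####------..................#########...---------------------------
75 165 ----------------------------######--------.........##############...---------------------------
```

```bash
python3 - <<'E'
from h import *
d=pickle.load(open("d0.pkl","rb"))
E={n:pickle.load(open(n+"_end.pkl","rb")) for n in("top","scene")}
P={"salt":((.67,.078),.096,44,(0,0,0)),"jar":((.5168,-.434),.102,43,0),"mill":((.443,.112),.147,49,0),"squeeze":((.616,-.2725),.191,43,0)}
for n,(xy,z,_,_) in P.items():
    print(n,"expected top px",proj(E["top"],[[*xy,z]])[0].round(1),"scene px",proj(E["scene"],[[*xy,z]])[0].round(1))
def blob(c,uv,lo,hi,r=14):
    u,v=map(int,uv);h=cv2.cvtColor(c["image"],cv2.COLOR_RGB2HSV)[v-r:v+r,u-r:u+r]
    m=cv2.inRange(h,lo,hi);n,l,s,ce=cv2.connectedComponentsWithStats(m)
    i=1+np.argmax(s[1:,4]);return (ce[i]+[u-r,v-r]).round(1),s[i].tolist()
for n,lo,hi in(("squeeze",(0,0,150),(180,60,255)),("jar",(0,60,10),(25,255,95)),("mill",(0,100,60),(25,255,255))):
    for k in("top","scene"):
        try:print(n,k,blob(E[k],proj(E[k],[[*P[n][0],P[n][1]]])[0],lo,hi))
        except Exception as e:print(n,k,e)
# bystanders: pixel change
for k,bx in(("top",{"sauce":(272,133,296,162),"tin":(326,216,357,243)}),("scene",{"sauce":(231,137,248,197),"tin":(327,165,354,206)})):
    for n,(a,b,c2,e) in bx.items():
        A=d[k]["image"][b:e,a:c2].astype('f4');B=E[k]["image"][b-4:e+4,a-4:c2+4].astype('f4')
        r=cv2.matchTemplate(B,A,cv2.TM_CCOEFF_NORMED);_,mx,_,lc=cv2.minMaxLoc(r);print(k,n,"shift",np.array(lc)-4,round(mx,3))
E
```

```text
salt expected top px [232.5 140. ] scene px [194.3 180.6]
jar expected top px [392.6 186.6] scene px [334.1 145.7]
mill expected top px [220.  209.4] scene px [237.1 197.5]
squeeze expected top px [349.1 149.9] scene px [284.7 126.4]
squeeze top (array([345. , 146.2]), [0, 0, 28, 26, 521])
squeeze scene (array([283.5, 131.8]), [7, 12, 14, 16, 144])
jar top attempt to get argmax of an empty sequence
jar scene (array([334.4, 145.4]), [9, 12, 11, 5, 38])
mill top (array([221.6, 211.3]), [4, 4, 24, 24, 473])
mill scene (array([238.3, 201. ]), [7, 8, 18, 20, 317])
top sauce shift [0 0] 0.996
top tin shift [0 0] 0.993
scene sauce shift [0 0] 0.888
scene tin shift [0 0] 0.991
```

```bash
python3 - <<'E'
from h import *
c,ps=pickle.load(open("w12.pkl","rb"));im=c["image"];hsv=cv2.cvtColor(im,cv2.COLOR_RGB2HSV)
T=np.array(c["hand_eye"]);W=R.from_rotvec(ps[1]).as_matrix()
def pw(P):
    q=T[:3,:3].T@(W.T@(np.array(P)-ps[0])-T[:3,3]);return (c["intrinsics"]@q/q[2])[:2]
a=pw((.5168,-.434,.102));b=pw((.5168,-.434,.014));print("cap",a,"holder",b)
u,v=map(int,a)
for r in range(v-44,v+32,4):
    print(r,''.join('#' if hsv[r,x,1]>90 and hsv[r,x,2]>95 else ('X' if hsv[r,x,2]<75 else '.') for x in range(u-60,min(512,u+50),2)))
E
```

```text
cap [397.00512516 110.33128175] holder [369.07518537 110.30655103]
66 .......................................................
70 .......................................................
74 .......................................................
78 .......................................................
82 .......................................................
86 ......##############.XXXXXXXXX.........................
90 ....##############.XXXXXXXXXXX.........................
94 ....###.#######.X.......XXXXXXXXXXXX...................
98 ....###.#####........XXXXXXXXXXXXXXXXX.................
102 ....#######.........XXXXXXXXXXXXXXXXXXX................
106 ....###.##.........XXXXXXXXXXX...XXXXXX................
110 ....###.##.........XXXXXXXXXX.....XXXXX................
114 ....######.........XXXXXXXXXXXXXXXXXXX.................
118 ....#######.........XXXXXXXXXXXXXXXXX..................
122 ....###.#######......XXXXXXXXXXXXXX....................
126 ...##################..#.X..X..........................
130 ...###...................###...........................
134 ...#######################.............................
138 .......................................................
```

```bash
python3 -c "
from rig import job_done
print(job_done())"
```

```text
the job is handed in; nothing more can be done
None
```

All four seasonings are back in their holders, placed in the order you listed. I handed the job in at about 30 s with the gripper clear of everything.

- **First salt grasp failed:** the fingertips turned out about 35 mm shorter than stated, as seen in the scene view. The fingers slid off the shaker's cap but left it standing. I corrected for this and the second grasp worked.
- **Salt shaker and pepper mill:** wrist pictures taken after release show each one upright inside its holder. The mill set down at the height expected for the recess floor.
- **Spice jar:** the cap was within about 2 px of where it should be in the last wrist picture. The blob check in the top view found no jar cap; the arm may have been in the way.
- **Squeeze bottle:** it touched down about 2 mm higher than computed, well short of the 8 mm that standing on the rim would give. In the wrist picture its cap was within about 4 px of where it should be. The coarse blob checks in the top and scene views were 4 to 6 px off. I had used all 16 viewings by then, so this last check was on numbers alone.
- **Sauce bottle and food tin:** neither shifted in the top or scene view, but the sauce bottle's match in the scene view was weaker (0.89, against 0.99 for the others).

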